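Load a tartlet die into the slanted cradle and clamp it

ROBOT

A 6-joint arm with a two-finger parallel gripper is mounted at the origin on the work surface. World frame = base frame: x ahead of the robot, y to its left, z up, the work surface at z = 0. Lengths are in m, angles in rad, forces in N, time in s.
With the tool pointing down it reaches from about 0.35 to 0.975 m from the base axis. Payload 4.9 kg.
Tool frame: the origin (TCP) lies on the centre line of the jaws, within the pads' length; the fingertips stand 22 mm ahead of it and the grasp point (between the pads) lies 3 mm ahead of it (manip.tcp_to_tips is the distance from the TCP to the fingertips, in m); z points along the fingers, x is the direction in which the jaws open and shut, and the axes are right-handed (so a half turn about z gives the same grasp; the last joint's range is limited). The gripper opens to 85 mm and grips with 20 to 120 N. Pads are 22 mm wide; open, the fingers measure 114 mm over their backs; the gripper's body (76 mm by 85 mm) begins 54 mm behind the grasp point. The pads swing forward as they close: fully open they stand 13 mm farther back than shut.
Start: joints at [-1.31, 0.053, 1.613, -0, 1.476, -0.119], TCP at [0.232, -0.58, 0.253] pointing down, gripper open.
Joint ranges: [-3.01, 3.01], [-1.01, 2.22], [0.06, 2.58], [-1.02, 4.17], [0.09, 2.62], [-3.14, 3.14]. Speed limits (rad/s): [2.57, 2.57, 3.14, 3.14, 3.14, 3.14].

INTERFACE

Orientations are given as a unit quaternion [w, x, y, z].
In Python, from plant import manip gives the robot as it stands.
- The arm moves only by the shell command python3 -m pendant 'ROWS'. ROWS is a JSON object of lists of equal length, an entry for each row: "linear": the shift along the tool's x, y, z in cm, a list of three; "rotation": the turn, a rotation vector about the tool's x, y, z in degrees, a list of three; "grip": the closure, from 0 (fully open) to 1 (shut). A call has exactly 10 rows; each row is the pose to reach, as a shift and turn from the pose commanded when the call began, along the tool's axes at that moment; what a row does not reach only later rows make up. A row lasts 1/12 s, in which the tool goes at most 41.7 mm and 7.16 degrees, less where a joint would pass 70% of its speed; a pose out of reach is approached as far as the arm can. A call with a gripper value outside its range is refused whole. The fingers move at their own pace and stop on an object; the grip force is fixed at half the most. Time passes only in rows, so rows that repeat a pose let the fingers close, or fill a call up. It gives the time, the measured TCP pose, the force and the opening at its end, in the units of the state.
- manip.state(): the state, without advancing time (a new reading comes with each control period).
- manip.grab_frame(name): name is "scene" or "top" or "wrist"; returns the picture (400x640x3 uint8, red, green, blue); there is no depth.
- manip.calibration(name): a dict with "fx", "fy", "cx", "cy" (pixels), "k1" (the pictures are not rectified: a ray, as slopes to the right and down, at radius r is drawn at 1 + k1 r^2 times it, then the intrinsics apply), "cam_to_world" (4x4, takes a point from camera to world coordinates). Camera axes: x right, y up, looking along -z (the intrinsics and any distortion apply to the point x, -y, -z); pixel columns grow to the right and rows downward; lengths in m; the calibration is good to about 2 mm. A picture is of the moment at which its call begins: read the wrist's pose just before it. calibration takes no time and is no camera call; for the wrist camera it gives the pose at the moment of the call.
- manip.job_done(): hands the job in, once; it reports no verdict.
The state is a dict: "time": time; "joint_pos": joint angles; "joint_vel": joint speeds; "joint_efforts": joint torques, N m; "tool_pos": TCP position; "tool_rot": TCP orientation; "contact_force": force on the tool from outside, world axes, zero at the start; "ft_torque": the same for the moment, N m; "gripper_width": opening from 0.0 (shut) to 1.0 (fully open).
Only numpy, scipy, OpenCV 4.12 (cv2) and the standard library are available. Lean on these libraries where they do the work, as an engineer would, in place of code of your own. Each camera call takes 0.05 s, during which the arm holds its last target. There are 200 camera calls.

TASK

Pick up the tartlet die with the blue grip and lower it gently, its grip in line with the slope, until it rests flat on the slanted cradle, clear of and a little above the V-shaped corner; only then let go, so that it slides down into the corner and is fully home. Then push the red clamp down the slope against the die, bear on it with about 10 newtons (never as much as 25) for a second, and let go, leaving the clamp bearing against the die. Don't ram the die onto the cradle, and don't disturb the other things on the bench.

Things in the scene. Friction and masses are not known exactly. Their poses are not given: they have to be found in the camera images.
- die_grip (a point): Centre of the blue upright grip rib of the die to be loaded. The rib is 50 mm long (along its x), 14 mm thick (y), 36 mm tall (z); this point is 18 mm above the top of the die plate and 28 mm above its underside.
- die: That die: polished aluminium plate, 100 mm square, 10 mm thick, its four corners clipped (122 mm from clipped corner to opposite one), about 0.36 kg. Origin at the centre of its underside, z up, x along the rib, which runs along a diagonal: the straight edges stand at 45 degrees to x. Either end of the rib may point uphill. When home, its uphill end is 61 mm from the seat point.
- seat (a point): Point on the steel slope where the centre of the die's underside must come to lie. x points straight up the slope (22 degrees), y across, z square out of it. Two green fences 14 mm high form a V open uphill, each at 45 degrees to x, inner faces 50 mm from this point. The slope reaches 90 mm downhill, 195 mm uphill, 100 mm to either side.
- cradle: The slanted cradle, fixed. Origin on the bench 75 mm straight below the seat point; x horizontal, to the uphill side. Polished on polished, the die slides down by itself (friction 0.14 to 0.23) or hangs up and wants a light nudge; let it go with its centre 15 to 30 mm uphill of the seat point. Its green fences are slightly resilient.
- clamp: Red clamp sliding down the slope's middle line. Origin at the centre of the lower edge of its front (downhill) face, axes as the seat's; starts 128 to 140 mm uphill of the seat point. A dark steel screw head, 20 mm wide, juts 10 to 24 mm ahead of that face: its setting varies and is not reported, so feel for the die. Moving takes about 3 N; push beyond that bears on the die. Stays where left.
- clamp_tab (a point): Centre of the clamp's upright tab: 14 mm thick along the slope, 30 mm wide across it, 40 mm tall square to it; 22 mm uphill of the clamp's front face, 34 mm above the slope. Its top is 54 mm above the slope; the clamp's foot under it is 36 mm long, 40 mm wide, 14 mm high.
- spare: Bystander: a die of the same size with a yellow grip. To be left alone.
- scraper: Bystander: steel dough scraper, 110 mm wide.
- bowl: Bystander: steel bowl, 120 mm across.
- brush: Bystander: pastry brush.
- shaker: Bystander: aluminium flour shaker, 64 mm across, 120 mm tall.
- pin: Bystander: wooden rolling pin, 380 mm long.
- cup: Bystander: white plastic cup, 72 mm across.

How it is judged:
On the way, in this order (a step that is already met when the one before it is completed fails the run):
1. still held, the die is laid flat on the slope, clear of its corner (8 mm or more uphill of home) (x of die in the frame of seat between 0.008 and 0.06 m and z of die in the frame of seat below 0.005 m and angle between the z axis of die and the z axis of seat, either way round below 0.08 rad and contact force between die and cradle above 0.5 N and contact force between the fingers and die above 0.5 N), for 0.06 s.
2. the die, let go, is home in the corner, the clamp not yet touching it (distance between die and seat below 0.003 m and angle between the z axis of die and the z axis of seat, either way round below 0.05 rad and contact force between each of the fingers, clamp and die below 0.1 N), for 0.2 s.
3. the clamp bears on the die with 5 to 20 N for half a second (distance between die and seat below 0.003 m and contact force between clamp and die between 5 and 20 N), for 0.5 s.
At the end, for the whole second after the job is handed in: The blue-gripped die is at rest and released, its underside's centre within 3 mm of the seat point and lying flat on the slope (within 0.05 rad), with the clamp left bearing on it (more than 0.3 N) (distance between die and seat below 0.003 m and angle between the z axis of die and the z axis of seat, either way round below 0.05 rad and contact force between the fingers and die below 0.1 N and linear speed of die below 0.01 m/s and contact force between clamp and die above 0.3 N); the robot touches nothing.
It fails at once if the clamp is forced against the die with more than 25 N (contact force between clamp and die above 25 N).
It fails at once if the held die is pressed or rammed onto the cradle with more than 35 N (contact force between die and cradle above 35 N and contact force between the fingers and die above 5 N).
It fails at once if another thing on the bench is moved more than 20 mm (distance of any of spare, scraper, bowl, brush, shaker, pin, cup from where it was at the start of the episode above 0.02 m).
It also fails if it takes over 56 s, if anything falls off the work surface, if the arm or the gripper's body presses on something with over 40 N, if the wrist force passes 120 N, or if a joint passes its speed limit or range.

## Working session

There is one attempt and no reset: what is moved stays moved. The work goes in short steps, Python scripts to look and compute and a shell command to move; the robot and the scene stay as the last step left them, time stands still between calls to the robot, and variables do not carry over. Pictures are saved under pics/ and viewed, about 8 in all and at most 12, crops included, and the job is handed in when it is done.

```bash
ls; mkdir -p pics; python3 - <<'E'
from plant import manip
import cv2,numpy as np
np.set_printoptions(precision=4,suppress=True)
for n in("scene","top"):
    f=manip.grab_frame(n); cv2.imwrite(f"pics/{n}0.png",f[:,:,::-1]); c=manip.calibration(n)
    print(n,c["fx"],c["fy"],c["cx"],c["cy"],c["k1"]);print(np.array(c["cam_to_world"]))
print(manip.state())
E
```

```text
pics
scene 361.6111333034544 361.6111333034544 322.92251928807525 198.42945366022323 -0.03600344779280545
[[ 0.8801 -0.3626  0.3065  0.9073]
 [ 0.4748  0.681  -0.5575 -0.601 ]
 [-0.0066  0.6362  0.7715  0.949 ]
 [ 0.      0.      0.      1.    ]]
top 472.50128739844575 472.50128739844575 324.57221895612906 203.70917731557887 -0.05427198260412626
[[-0.0236  0.9901 -0.1383  0.3666]
 [-0.9997 -0.0243 -0.0039  0.0015]
 [-0.0072  0.1382  0.9904  1.5279]
 [ 0.      0.      0.      1.    ]]
{'time': 0.1, 'joint_pos': array([-1.31  ,  0.0533,  1.6142,  0.    ,  1.476 , -0.119 ]), 'joint_vel': array([ 0.0006, -0.0013, -0.0051, -0.0006,  0.0005, -0.0018]), 'joint_efforts': array([  0.0003, -39.4906, -37.1363,  -0.    ,   0.004 ,  -0.    ]), 'tool_pos': array([ 0.2316, -0.5799,  0.2522]), 'tool_rot': array([-0.0006,  0.8279, -0.5609, -0.0007]), 'contact_force': array([ 0.8051, -0.9092,  0.963 ]), 'ft_torque': array([-0.002 , -0.008 ,  0.0196]), 'gripper_width': 1.0020542409953102}
```

View pics/scene0.png

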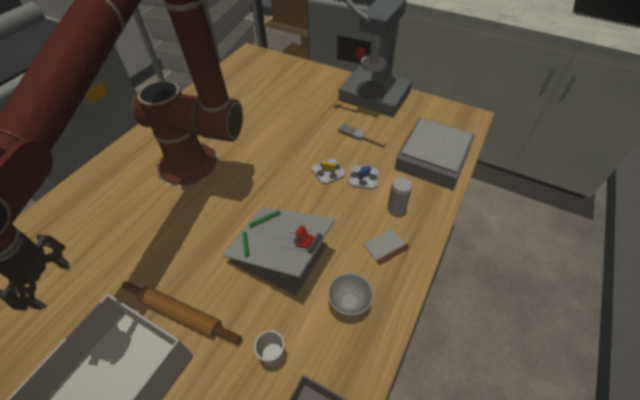

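View pics/top0.png

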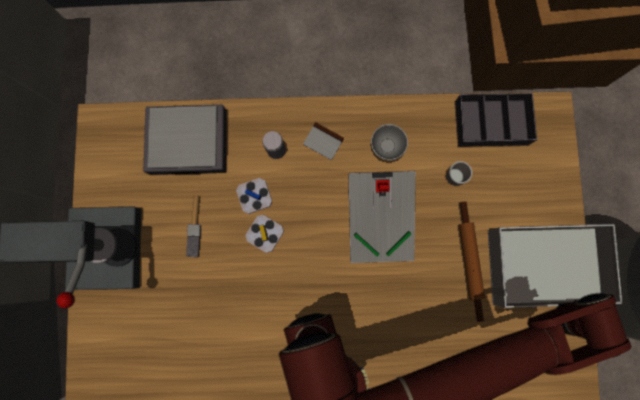

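Scene view shows the cradle at about (280,245), blue die (365,175), yellow spare (328,170). In the top view: blue grip ~(254,196), yellow ~(264,233), fences ~(367,244)/(399,243), clamp ~(382,187), uphill = image up (+x).

```bash
cat > h.py <<'E'
from plant import manip
import cv2,numpy as np
from scipy.spatial.transform import Rotation as R
np.set_printoptions(precision=4,suppress=True)
HSV={'blue':((100,110,40),(130,255,255)),'green':((50,110,40),(85,255,255)),'red':((0,170,90),(6,255,255)),'yellow':((20,150,80),(32,255,255))}
def ray(c,uv):
    K=np.array([[c["fx"],0,c["cx"]],[0,c["fy"],c["cy"]],[0,0,1]])
    d=cv2.undistortPoints(np.array(uv,float).reshape(-1,1,2),K,np.array([c["k1"],0,0,0.]))[:,0]
    T=np.array(c["cam_to_world"]); v=np.c_[d[:,0],-d[:,1],-np.ones(len(d))]@T[:3,:3].T
    return T[:3,3],v/np.linalg.norm(v,axis=1)[:,None]
def onplane(c,uv,p,n):
    o,v=ray(c,uv); return o+v*(((np.array(p)-o)@n)/(v@n))[:,None]
def tri(ca,ua,cb,ub):
    o1,v1=ray(ca,ua);o2,v2=ray(cb,ub);out=[]
    for a,b in zip(v1,v2):
        s=np.linalg.lstsq(np.c_[a,-b],o2-o1,rcond=None)[0]; p,q=o1+a*s[0],o2+b*s[1]; out.append([*(p+q)/2,np.linalg.norm(p-q)])
    return np.array(out)
def blobs(img,col,roi,amin=8):
    x0,y0,x1,y1=roi; h=cv2.cvtColor(img,cv2.COLOR_RGB2HSV); m=cv2.inRange(h,*[np.array(a) for a in HSV[col]])
    k=np.zeros_like(m);k[y0:y1,x0:x1]=m[y0:y1,x0:x1]
    return [(a,cv2.minAreaRect(a)) for a in cv2.findContours(k,0,2)[0] if cv2.contourArea(a)>=amin],k
E
python3 - <<'E'
from h import *
roi={'top':{'blue':(235,175,275,215),'green':(345,220,420,270),'red':(365,170,400,200),'yellow':(245,215,285,250)},
'scene':{'blue':(345,155,385,190),'green':(235,200,290,265),'red':(285,215,325,255),'yellow':(310,155,345,185)}}
C={n:manip.calibration(n) for n in roi};cen={}
for n in roi:
    im=cv2.imread(f'pics/{n}0.png')[:,:,::-1].copy()
    for col,r in roi[n].items():
        b,k=blobs(im,col,r)
        cen[n,col]=[x[1][0] for x in b]
        print(n,col,[(np.round(x[1][0],1),np.round(x[1][1],1),round(x[1][2])) for x in b])
        if col in('blue','yellow'):
            print('  at z.04',onplane(C[n],cen[n,col],[0,0,.04],np.array([0,0,1.])))
for col in('blue','yellow','red'):
    if cen['top',col] and cen['scene',col]: print(col,tri(C['top'],cen['top',col][:1],C['scene'],cen['scene',col][:1]))
for i in range(2):
  for j in range(2): print('green',i,j,tri(C['top'],cen['top','green'][i:i+1],C['scene'],cen['scene','green'][j:j+1]))
E
```

```text
top blue [(array([252.5, 194. ]), array([15.2,  4.9]), 27)]
  at z.04 [[0.6114 0.2369 0.04  ]]
top green [(array([366.2, 244.3]), array([30.5,  2.9]), 42), (array([398.5, 243.5]), array([ 2.8, 31.1]), 45)]
top red [(array([382. , 185.5]), array([11., 12.]), 90)]
top yellow [(array([262.8, 232.7]), array([14.8,  4.6]), 76)]
  at z.04 [[0.4869 0.2047 0.04  ]]
scene blue [(array([364.4, 169.3]), array([ 2.7, 10.3]), 63)]
  at z.04 [[0.6114 0.2398 0.04  ]]
scene green [(array([244.9, 243. ]), array([20.3,  2.2]), 83), (array([264. , 218.5]), array([ 2.2, 29.1]), 65)]
scene red [(array([302. , 237.5]), array([17.7, 14.8]), 45)]
scene yellow [(array([327.5, 165.8]), array([13.2,  7.4]), 16)]
  at z.04 [[0.4897 0.1942 0.04  ]]
blue [[0.6117 0.2369 0.0425 0.0014]]
yellow [[0.4862 0.205  0.0292 0.0038]]
red [[ 0.607  -0.1658  0.1514  0.0053]]
green 0 0 [[ 0.4202 -0.153  -0.0135  0.0753]]
green 0 1 [[ 0.4399 -0.1186  0.0715  0.0024]]
green 1 0 [[ 0.4405 -0.2176  0.0719  0.001 ]]
green 1 1 [[ 0.4599 -0.1847  0.1564  0.0613]]
```

```bash
cat >> h.py <<'E'
def pose():
    s=manip.state(); q=s["tool_rot"]; return np.array(s["tool_pos"]),R.from_quat([q[1],q[2],q[3],q[0]]),s
def tgt(xdir,zdir):
    z=np.array(zdir)/np.linalg.norm(zdir); x=np.array(xdir,float); x-=z*(x@z); x/=np.linalg.norm(x); return R.from_matrix(np.c_[x,np.cross(z,x),z])
def delta(p,r):
    p0,r0,s=pose(); print('linear cm',r0.inv().apply(np.array(p)-p0)*100,'rot deg',np.degrees((r0.inv()*r).as_rotvec()))
E
python3 - <<'E'
from h import *
p,r,s=pose(); c=manip.calibration('wrist'); T=np.array(c['cam_to_world'])
print('cam in tool',r.inv().apply(T[:3,3]-p),'look in tool',r.inv().apply(-T[:3,2]),'up in tool',r.inv().apply(T[:3,1]),c['fx'],c['k1'])
delta([.46,-.168,.33],tgt([0,-1,0],[0,0,-1]))
delta([.56,.20,.28],tgt([np.cos(np.radians(-27)),np.sin(np.radians(-27)),0],[0,0,-1]))
E
```

```text
cam in tool [-0.0014 -0.0828 -0.1223] look in tool [0.0009 0.3192 0.9477] up in tool [-0.0011 -0.9477  0.3192] 346.70443482970546 -0.048976225977270596
linear cm [-29.805  -36.4891  -7.7176] rot deg [ 0.0068  0.1097 21.7601]
linear cm [-60.266  -59.4179  -2.6544] rot deg [ -0.0523   0.0986 -41.2399]
```

```bash
python3 -m pendant '{"linear":[[-2.8,-4.1,-0.8],[-5.6,-8.2,-1.5],[-8.4,-12.3,-2.3],[-11,-16.4,-3.1],[-14,-20.5,-3.9],[-16.7,-24.6,-4.6],[-19.5,-28.7,-5.4],[-22.3,-32.8,-6.2],[-25.1,-36.9,-6.9],[-27.9,-41,-7.7]],"rotation":[[0,0,2],[0,0,4],[0,0,7],[0,0,9],[0,0,11],[0,0,13],[0,0,15],[0,0,17],[0,0,20],[0,0,22]],"grip":[0,0,0,0,0,0,0,0,0,0]}'; python3 - <<'E'
from h import *
delta([.51,-.168,.33],tgt([0,-1,0],[0,0,-1]))
E
```

```text
time: 0.93
tool_pos: [0.4626, -0.2372, 0.3172]
tool_rot: [-0.0, -0.705, 0.709, 0.0]
contact_force: [0.7, -0.5, -0.4]
gripper_width: 0.996
linear cm [-6.9495 -4.6983 -1.2836] rot deg [ 0.0144  0.0094 -0.3795]
```

```bash
python3 -m pendant '{"linear":[[-2,-1.4,-0.4],[-4.6,-3.2,-0.9],[-6.9,-4.7,-1.3],[-6.9,-4.7,-1.3],[-6.9,-4.7,-1.3],[-6.9,-4.7,-1.3],[-6.9,-4.7,-1.3],[-6.9,-4.7,-1.3],[-6.9,-4.7,-1.3],[-6.9,-4.7,-1.3]],"rotation":[[0,0,0],[0,0,0],[0,0,0],[0,0,0],[0,0,0],[0,0,0],[0,0,0],[0,0,0],[0,0,0],[0,0,0]],"grip":[0,0,0,0,0,0,0,0,0,0]}'; python3 - <<'E'
from h import *
import pickle
c=manip.calibration('wrist'); f=manip.grab_frame('wrist'); cv2.imwrite('pics/w1.png',f[:,:,::-1]); pickle.dump(c,open('w1.pkl','wb')); print(pose()[0])
E
```

```text
time: 1.77
tool_pos: [0.509, -0.1711, 0.3301]
tool_rot: [-0.0, -0.705, 0.709, 0.0]
contact_force: [-0.3, -0.2, 0.9]
gripper_width: 0.996
[ 0.5091 -0.1709  0.3302]
```

View pics/w1.png

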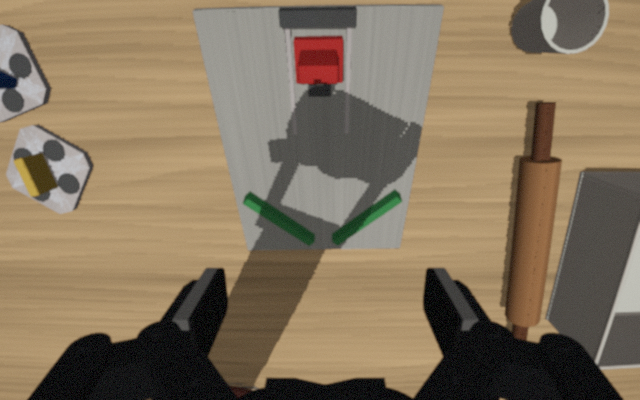

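Wrist view: slab corners ≈ (195,10), (441,5), (400,249), (250,249); fences (245,197)–(313,242) and (400,197)–(335,242); clamp tab about (319,62), screw head (319,89).

```bash
python3 - <<'E'
from h import *
import pickle
c=pickle.load(open('w1.pkl','rb')); im=cv2.imread('pics/w1.png')[:,:,::-1].copy(); g=cv2.cvtColor(im,cv2.COLOR_RGB2GRAY)
cor=np.array([[195,10],[441,5],[400,249],[250,249]],np.float32).reshape(-1,1,2)
cor=cv2.cornerSubPix(g,cor,(5,5),(-1,-1),(3,50,.01))[:,0]; print(cor)
b,k=blobs(im,'green',(230,180,420,260)); b=sorted(b,key=lambda t:t[1][0][0])
rb,_=blobs(im,'red',(280,25,360,100))
seat=np.array([.49,-.168,.075]); yaw=0
for it in range(6):
    x=np.array([np.cos(yaw)*np.cos(np.radians(22)),np.sin(yaw)*np.cos(np.radians(22)),np.sin(np.radians(22))]); y=np.array([-np.sin(yaw),np.cos(yaw),0]); n=np.cross(x,y); F=np.c_[x,y,n]
    # fence inner (bottom) edges: per-column topmost green pixel
    L=[]
    for i,(cn,rc) in enumerate(b):
        m=np.zeros_like(k); cv2.drawContours(m,[cn],-1,255,-1); cols=np.unique(cn[:,0,0])[8:-8]
        for lab,h,fn in(('in',0,0),('out',.014,-1)):
            uv=[(u,np.flatnonzero(m[:,u])[fn]+(-.5 if fn==0 else .5)) for u in cols]
            q=(onplane(c,uv,seat+n*h,n)-seat)@F
            vx,vy,px,py=cv2.fitLine(q[:,:2].astype(np.float32),2,0,.01,.01).ravel(); L.append((lab,px,py,np.degrees(np.arctan2(vy,vx)),abs(px*vy-py*vx)))
            if lab=='in': L[-1]+=(np.array([vx,vy]),np.array([px,py]))
    A=[l for l in L if l[0]=='in']; s=np.linalg.solve(np.c_[A[0][5],-A[1][5]],A[1][6]-A[0][6]); ap=A[0][6]+A[0][5]*s[0]
    K=(onplane(c,cor,seat,n)-seat)@F
    if it in(0,5):
        print('seat',seat,'yaw',np.degrees(yaw)); print('corners',K[:,:2]); print([l[:5] for l in L]); print('apex',ap)
        for cn,rc in rb: print('red tab top centre @54', (onplane(c,[rc[0]],seat+n*.054,n)-seat)@F,rc)
    dyaw=np.radians((A[0][3]%180+A[1][3]%180-180)/2); d=ap+np.array([.0707,0])
    seat=seat+x*d[0]+y*d[1]; seat=seat+ x*0; seat=seat-n*((seat[2]-.075)/n[2]) if abs(n[2])>0 else seat; yaw+=dyaw
E
```

```text
[[192.6304   9.5767]
 [443.1339   4.1393]
 [396.1756 249.4908]
 [249.4735 251.6613]]
seat [ 0.49  -0.168  0.075] yaw 0.0
corners [[ 0.1741  0.1057]
 [ 0.1771 -0.0981]
 [-0.1195 -0.0976]
 [-0.1228  0.1014]]
[('in', np.float32(-0.050246086), np.float32(0.05335689), np.float32(46.27452), np.float32(0.073191315)), ('out', np.float32(-0.06054809), np.float32(0.052914977), np.float32(45.91706), np.float32(0.08030662)), ('in', np.float32(-0.046556644), np.float32(-0.052733265), np.float32(-45.117405), np.float32(0.070199475)), ('out', np.float32(-0.05623062), np.float32(-0.05214793), np.float32(-44.79114), np.float32(0.07662418))]
apex [-0.1002  0.0011]
red tab top centre @54 [[0.1498 0.0025 0.054 ]] ((318.5, 60.0), (46.0, 47.0), 90.0)
seat [ 0.4675 -0.1664  0.075 ] yaw 0.51035297
corners [[ 0.1976  0.0994]
 [ 0.1987 -0.0989]
 [-0.0902 -0.096 ]
 [-0.0911  0.0976]]
[('in', np.float32(-0.021071503), np.float32(0.050370604), np.float32(45.693695), np.float32(0.050262667)), ('out', np.float32(-0.03071095), np.float32(0.049996126), np.float32(45.32927), np.float32(0.056989215)), ('in', np.float32(-0.018642107), np.float32(-0.052872617), np.float32(-45.693752), np.float32(0.05027177)), ('out', np.float32(-0.027689014), np.float32(-0.05211865), np.float32(-45.37411), np.float32(0.056318544))]
apex [-0.0702 -0.    ]
red tab top centre @54 [[ 0.1734 -0.0005  0.054 ]] ((318.5, 60.0), (46.0, 47.0), 90.0)
```

```bash
python3 - <<'E'
from h import *
a=np.radians(-27)
delta([.62,.26,.24],tgt([np.cos(a),np.sin(a),0],[0,0,-1]))
E
```

```text
linear cm [-43.1503 -10.8697   9.0185] rot deg [  0.0034   0.0045 -63.2988]
```

```bash
python3 -m pendant '{"linear":[[-4,-1,0.8],[-8,-2,1.6],[-12,-3,2.5],[-16,-4,3.3],[-20,-5,4.1],[-24,-6,5],[-28,-7,5.8],[-32,-8,6.6],[-36,-9,7.5],[-40,-10,8.3]],"rotation":[[0,0,-6],[0,0,-12],[0,0,-18],[0,0,-24],[0,0,-30],[0,0,-36],[0,0,-42],[0,0,-48],[0,0,-54],[0,0,-60]],"grip":[0,0,0,0,0,0,0,0,0,0]}'; python3 -m pendant '{"linear":[[0,0,0],[0,0,0],[0,0,0],[0,0,0],[0,0,0],[0,0,0],[0,0,0],[0,0,0],[0,0,0],[0,0,0]],"rotation":[[0,0,-3],[0,0,-3],[0,0,-3],[0,0,-3],[0,0,-3],[0,0,-3],[0,0,-3],[0,0,-3],[0,0,-3],[0,0,-3]],"grip":[0,0,0,0,0,0,0,0,0,0]}'; python3 - <<'E'
from h import *
import pickle
c=manip.calibration('wrist'); f=manip.grab_frame('wrist'); cv2.imwrite('pics/w2.png',f[:,:,::-1]); pickle.dump(c,open('w2.pkl','wb'))
b,k=blobs(f.copy(),'blue',(0,0,640,400),100)
for cn,rc in b:
    print(rc, onplane(c,cv2.boxPoints(rc),[0,0,.046],np.array([0,0,1.])), onplane(c,[rc[0]],[0,0,.046],np.array([0,0,1.])))
E
```

```text
time: 2.65
tool_pos: [0.6102, 0.2273, 0.2476]
tool_rot: [0.0, 0.966, -0.258, 0.0]
contact_force: [0.5, -0.2, 0.0]
gripper_width: 1.002
time: 3.48
tool_pos: [0.6101, 0.2252, 0.2481]
tool_rot: [-0.0, 0.972, -0.236, 0.0]
contact_force: [0.2, 0.1, -0.2]
gripper_width: 0.999
((319.5, 158.5), (53.0, 13.0), 90.0) [[0.6189 0.2674 0.046 ]
 [0.6297 0.2619 0.046 ]
 [0.6064 0.2164 0.046 ]
 [0.5951 0.2222 0.046 ]] [[0.6128 0.2425 0.046 ]]
```

View pics/w2.png

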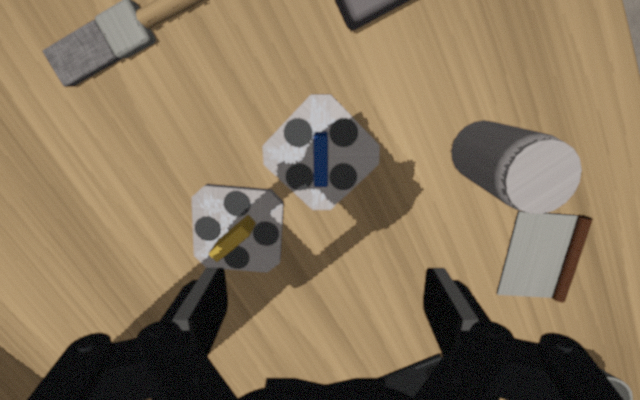

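Wrist view: blue rib is vertical at (320,132–186), i.e. aligned with the jaws; the plate spans about (263–379, 95–210); the spare is at (237,228), clear of the fingers.

```bash
python3 - <<'E'
from h import *
import pickle
c=pickle.load(open('w2.pkl','rb')); Z=np.array([0,0,1.])
q=onplane(c,[(320,95),(320,210),(263,153),(379,153)],[0,0,.01],Z); print(q,q[:2].mean(0),np.linalg.norm(q[0]-q[1]),np.linalg.norm(q[2]-q[3]))
print(onplane(c,[(320,186),(320,132),(320.5,159)],[0,0,.046],Z))
a=np.radians(-27.1); x=[np.cos(a),np.sin(a),0]
delta([.6122,.2400,.09],tgt(x,[0,0,-1]))
p,r,s=pose(); print(np.degrees(r.as_euler('zyx')),s['joint_pos'])
E
```

```text
[[0.6391 0.2931 0.01  ]
 [0.5827 0.1846 0.01  ]
 [0.5589 0.2685 0.01  ]
 [0.6672 0.2128 0.01  ]] [0.6109 0.2388 0.01  ] 0.12226203437587364 0.12186207745817468
[[0.6007 0.2182 0.046 ]
 [0.6247 0.2644 0.046 ]
 [0.6134 0.2416 0.046 ]]
linear cm [-0.4809 -1.4022 15.8035] rot deg [-0.0023 -0.0004 -0.1525]
[  27.2525    0.0014 -179.9982] [0.2395 0.1146 1.5561 0.     1.4708 0.7151]
```

```bash
python3 -m pendant '{"linear":[[-0.4,-1.3,3],[-0.4,-1.3,6],[-0.4,-1.3,9],[-0.4,-1.3,12],[-0.4,-1.3,14.5],[-0.4,-1.3,17],[-0.4,-1.3,19],[-0.4,-1.3,20.3],[-0.4,-1.3,21.1],[-0.4,-1.3,21.1]],"rotation":[[0,0,0],[0,0,0],[0,0,0],[0,0,0],[0,0,0],[0,0,0],[0,0,0],[0,0,0],[0,0,0],[0,0,0]],"grip":[0,0,0,0,0,0,0,0,0,0]}'; python3 - <<'E'
from h import *
f=manip.grab_frame('wrist'); cv2.imwrite('pics/w3.png',f[:,:,::-1])
E
python3 -m pendant '{"linear":[[0,0,0],[0,0,0],[0,0,0],[0,0,0],[0,0,0],[0,0,0],[0,0,0],[0,0,0],[0,0,0],[0,0,0]],"rotation":[[0,0,0],[0,0,0],[0,0,0],[0,0,0],[0,0,0],[0,0,0],[0,0,0],[0,0,0],[0,0,0],[0,0,0]],"grip":[1,1,1,1,1,1,1,1,1,1]}'
```

```text
time: 4.37
tool_pos: [0.6114, 0.2385, 0.0351]
tool_rot: [0.001, 0.972, -0.235, -0.001]
contact_force: [-0.6, -1.0, 0.1]
gripper_width: 1.0
time: 5.25
tool_pos: [0.6128, 0.239, 0.0376]
tool_rot: [-0.0, 0.972, -0.235, 0.0]
contact_force: [-0.6, 0.4, 5.1]
gripper_width: 0.151
```

```bash
python3 -m pendant '{"linear":[[0,0,-0.5],[0,0,-1],[0,0,-3],[0,0,-6],[0,0,-9.5],[0,0,-13],[0,0,-16.5],[0,0,-20],[0,0,-22],[0,0,-22]],"rotation":[[0,0,0],[0,0,0],[0,0,0],[0,0,0],[0,0,0],[0,0,0],[0,0,0],[0,0,0],[0,0,0],[0,0,0]],"grip":[1,1,1,1,1,1,1,1,1,1]}'; cat >> h.py <<'E'
yaw=np.radians(.5); S=np.array([.4675,-.1667,.075]); t=np.radians(22)
SX=np.array([np.cos(yaw)*np.cos(t),np.sin(yaw)*np.cos(t),np.sin(t)]); SY=np.array([-np.sin(yaw),np.cos(yaw),0]); SN=np.cross(SX,SY)
def at(x,y,z): return S+x*SX+y*SY+z*SN
def inseat(p): return (np.array(p)-S)@np.c_[SX,SY,SN]
E
python3 - <<'E'
from h import *
delta(at(.022,0,.0376+.05),tgt(-SY,-SN)); f=manip.grab_frame('wrist'); cv2.imwrite('pics/w4.png',f[:,:,::-1]); print(pose()[2]['contact_force'],pose()[0])
cv2.imwrite('pics/w34.png',np.hstack([cv2.imread('pics/w3.png')[100:,120:520],f[100:,120:520,::-1]]))
E
```

```text
time: 6.08
tool_pos: [0.6147, 0.2394, 0.2637]
tool_rot: [-0.002, 0.972, -0.235, 0.005]
contact_force: [0.9, 0.7, -1.9]
gripper_width: 0.155
linear cm [ 4.3257 43.4887  9.6603] rot deg [19.1832 11.7589 61.4743]
[ 1.1213 -0.5557 -4.2512] [0.6135 0.239  0.2598]
```

View pics/w34.png

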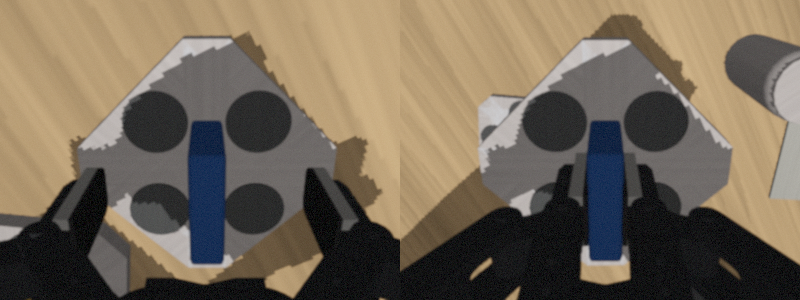

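```bash
python3 - <<'E'
from h import *
c=manip.calibration('wrist'); p,r,s=pose()
im=cv2.imread('pics/w4.png')[:,:,::-1].copy(); b,k=blobs(im,'blue',(250,200,400,400),100); col=k[:,325]; print(np.flatnonzero(col)[[0,-1]])
z=r.apply([0,0,1.])
for nm,uv,h in(('ribtop',[(325,255),(325,361)],-.0084),('ribbot/plate',[(325,221)],.0276),('plate clipped end',[(325,139),(325,363)],.0276)):
    q=onplane(c,uv,p+z*h,z); print(nm,r.inv().apply(q-p))
E
```

```text
[221 359]
ribtop [[-0.0005 -0.0243 -0.0084]
 [-0.0004  0.0251 -0.0084]]
ribbot/plate [[-0.0005 -0.0232  0.0276]]
plate clipped end [[-0.0005 -0.0612  0.0276]
 [-0.0003  0.0608  0.0276]]
```

```bash
python3 -m pendant '{"linear":[[0.4,4,0],[0.8,8,0],[1.2,12,0],[1.6,16,0],[2,20,0],[2.4,24,0],[2.8,28,0],[3.2,32,0],[3.6,36,0],[4,40,1]],"rotation":[[1.9,1.2,6.1],[3.8,2.4,12.3],[5.8,3.5,18.4],[7.7,4.7,24.6],[9.6,5.9,30.7],[11.5,7.1,36.9],[13.4,8.2,43],[15.4,9.4,49.2],[17.3,10.6,55.3],[19.2,11.8,61.5]],"grip":[1,1,1,1,1,1,1,1,1,1]}'; python3 - <<'E'
from h import *
delta(at(.022,0,.0376+.04),tgt(-SY,-SN)); print(pose()[2]['joint_pos'])
E
```

```text
time: 6.97
tool_pos: [0.4632, -0.1363, 0.2449]
tool_rot: [-0.131, 0.696, -0.694, 0.132]
contact_force: [1.2, -0.8, -3.5]
gripper_width: 0.157
linear cm [3.0345 3.6948 8.1864] rot deg [ 0.5742 -0.1887 -0.2666]
[-0.5433 -0.5402  2.1496  0.2028  1.215   0.9837]
```

```bash
python3 -m pendant '{"linear":[[1,1.2,0],[2,2.4,0.5],[3,3.7,2],[3,3.7,4],[3,3.7,6],[3,3.7,7.5],[3,3.7,8.2],[3,3.7,8.2],[3,3.7,8.2],[3,3.7,8.2]],"rotation":[[0.5,-0.2,-0.3],[0.5,-0.2,-0.3],[0.5,-0.2,-0.3],[0.5,-0.2,-0.3],[0.5,-0.2,-0.3],[0.5,-0.2,-0.3],[0.5,-0.2,-0.3],[0.5,-0.2,-0.3],[0.5,-0.2,-0.3],[0.5,-0.2,-0.3]],"grip":[1,1,1,1,1,1,1,1,1,1]}'; python3 - <<'E'
from h import *
delta(at(.022,0,.0376+.01),tgt(-SY,-SN)); p,r,s=pose();print(inseat(p),s['contact_force'],s['joint_pos'])
f=manip.grab_frame('wrist'); cv2.imwrite('pics/w5.png',f[:,:,::-1]);f=manip.grab_frame('scene'); cv2.imwrite('pics/s5.png',cv2.resize(f[150:330,180:400,::-1],None,fx=3,fy=3,interpolation=2))
E
```

```text
time: 7.8
tool_pos: [0.4607, -0.1654, 0.1574]
tool_rot: [-0.135, 0.699, -0.689, 0.134]
contact_force: [0.9, 0.6, -4.5]
gripper_width: 0.155
linear cm [0.1368 0.2523 3.1361] rot deg [0.0515 0.0352 0.3414]
[0.0245 0.0014 0.079 ] [ 0.8864  0.5948 -4.5301] [-0.6146 -0.4355  2.2296  0.2554  1.0461  0.8465]
```

View pics/w5.png

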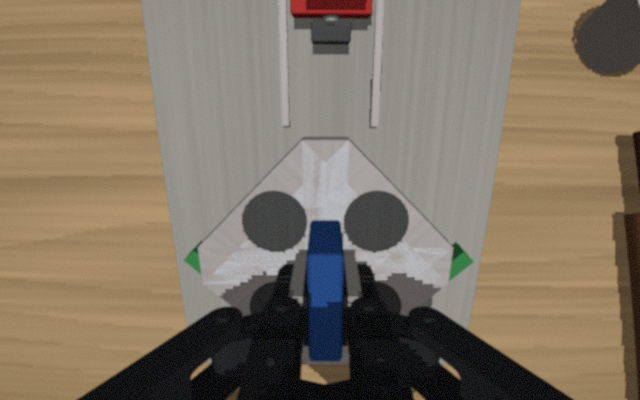

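View pics/s5.png

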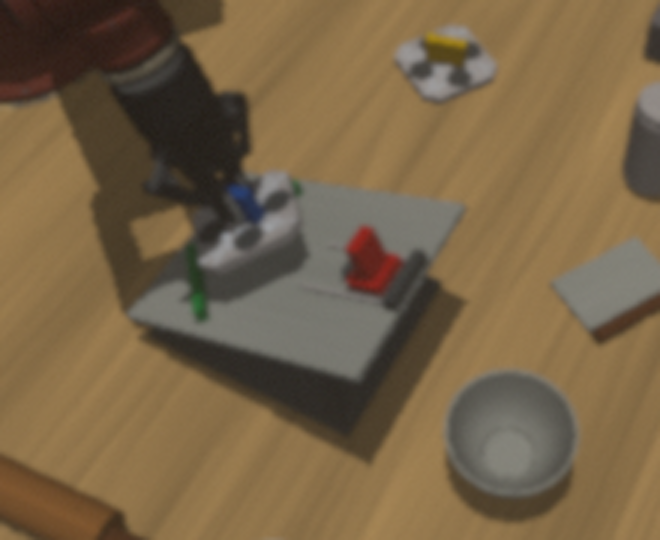

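Wrist view: die held squarely above the slope, fence tips at (192,262)/(460,262), guide rails at columns 285/377 and clamp screw at (331,30); the scene crop shows the die parallel to the slope and clear of the clamp.

```bash
python3 - <<'E'
from h import *
c=manip.calibration('wrist'); p,r,s=pose(); z=r.apply([0,0,1.])
for nm,uv,h in(('rails',[(287,124),(375,124),(281.5,5),(380,5)],.079),('slab edge',[(143,2),(520,2),(180,275),(479,275)],.079),('fence tips top',[(185,260),(471,260)],.065),('screw front',[(331,42)],.069)):
    q=onplane(c,uv,p+z*h,z); print(nm,r.inv().apply(q-p)[:,:2],inseat(q[0]),inseat(q[1]) if len(q)>1 else '')
E
```

```text
rails [[-0.0232 -0.0615]
 [ 0.0271 -0.0616]
 [-0.0242 -0.123 ]
 [ 0.0272 -0.1231]] [0.0867 0.0245 0.0008] [ 0.0871 -0.0257  0.0008]
slab edge [[-0.0975 -0.1257]
 [ 0.1014 -0.1261]
 [-0.0981  0.0372]
 [ 0.1016  0.0369]] [0.1504 0.0993 0.0008] [ 0.1521 -0.0996  0.0009]
fence tips top [[-0.0868  0.0183]
 [ 0.0878  0.0181]] [0.0065 0.0877 0.0147] [ 0.0078 -0.0869  0.0148]
screw front [[ 0.0015 -0.1038]] [0.1292 0.0001 0.0108]
```

```bash
python3 -m pendant '{"linear":[[0.05,0.1,0.6],[0.1,0.2,1.2],[0.15,0.2,1.8],[0.15,0.2,2.4],[0.15,0.2,2.9],[0.15,0.2,3.2],[0.15,0.2,3.5],[0.15,0.2,3.6],[0.15,0.2,3.6],[0.15,0.2,3.6]],"rotation":[[0,0,0],[0,0,0.1],[0,0,0.1],[0,0,0.1],[0,0,0.1],[0,0,0.1],[0,0,0.1],[0,0,0.1],[0,0,0.1],[0,0,0.1]],"grip":[1,1,1,1,1,1,1,1,1,1]}'; python3 - <<'E'
from h import *
p,r,s=pose();print(inseat(p),inseat(S+s['contact_force']),r.inv().apply(SN))
E
```

```text
time: 8.73
tool_pos: [0.4725, -0.1669, 0.1233]
tool_rot: [-0.135, 0.699, -0.69, 0.134]
contact_force: [-0.1, 0.8, -3.7]
gripper_width: 0.151
[ 0.0227 -0.0002  0.0429] [-1.5052  0.8122 -3.3827] [-0.0006  0.0006 -1.    ]
```

Now feel for the slope: 3 mm in small steps, then less.

```bash
python3 -m pendant '{"linear":[[0,0,0.03],[0,0,0.06],[0,0,0.1],[0,0,0.13],[0,0,0.17],[0,0,0.2],[0,0,0.24],[0,0,0.27],[0,0,0.3],[0,0,0.3]],"rotation":[[0,0,0],[0,0,0],[0,0,0],[0,0,0],[0,0,0],[0,0,0],[0,0,0],[0,0,0],[0,0,0],[0,0,0]],"grip":[1,1,1,1,1,1,1,1,1,1]}'; python3 - <<'E'
from h import *
p,r,s=pose();print(inseat(p),inseat(S+s['contact_force']),r.inv().apply(SN))
E
```

```text
time: 9.57
tool_pos: [0.4734, -0.1668, 0.1202]
tool_rot: [-0.135, 0.699, -0.69, 0.134]
contact_force: [-0.7, 0.1, -4.4]
gripper_width: 0.157
[ 0.0224 -0.0001  0.0397] [-2.2717  0.0807 -3.7784] [-0.0008  0.001  -1.    ]
```

```bash
python3 -m pendant '{"linear":[[0,0,0.02],[0,0,0.04],[0,0,0.06],[0,0,0.08],[0,0,0.1],[0,0,0.12],[0,0,0.14],[0,0,0.15],[0,0,0.15],[0,0,0.15]],"rotation":[[0,0,0],[0,0,0],[0,0,0],[0,0,0],[0,0,0],[0,0,0],[0,0,0],[0,0,0],[0,0,0],[0,0,0]],"grip":[1,1,1,1,1,1,1,1,1,1]}'; python3 - <<'E'
from h import *
p,r,s=pose();print(inseat(p),inseat(S+s['contact_force']),r.inv().apply(SN))
E
```

```text
time: 10.4
tool_pos: [0.474, -0.1668, 0.1189]
tool_rot: [-0.135, 0.699, -0.69, 0.134]
contact_force: [0.6, 0.0, -4.5]
gripper_width: 0.154
[ 0.0225 -0.0001  0.0383] [-1.1523  0.0374 -4.3347] [-0.0007  0.0008 -1.    ]
```

```bash
python3 -m pendant '{"linear":[[0,0,0.02],[0,0,0.03],[0,0,0.05],[0,0,0.06],[0,0,0.07],[0,0,0.08],[0,0,0.09],[0,0,0.1],[0,0,0.1],[0,0,0.1]],"rotation":[[0,0,0],[0,0,0],[0,0,0],[0,0,0],[0,0,0],[0,0,0],[0,0,0],[0,0,0],[0,0,0],[0,0,0]],"grip":[1,1,1,1,1,1,1,1,1,1]}'; python3 - <<'E'
from h import *
p,r,s=pose();print(inseat(p),inseat(S+s['contact_force']),r.inv().apply(SN))
E
```

```text
time: 11.23
tool_pos: [0.4744, -0.1668, 0.118]
tool_rot: [-0.135, 0.699, -0.69, 0.134]
contact_force: [-0.7, -1.1, -4.2]
gripper_width: 0.153
[ 0.0225 -0.0001  0.0373] [-2.2036 -1.1045 -3.6603] [-0.0007  0.0008 -1.    ]
```

```bash
python3 -m pendant '{"linear":[[0,0,0.02],[0,0,0.03],[0,0,0.05],[0,0,0.06],[0,0,0.07],[0,0,0.08],[0,0,0.09],[0,0,0.1],[0,0,0.1],[0,0,0.1]],"rotation":[[0,0,0],[0,0,0],[0,0,0],[0,0,0],[0,0,0],[0,0,0],[0,0,0],[0,0,0],[0,0,0],[0,0,0]],"grip":[1,1,1,1,1,1,1,1,1,1]}'; python3 - <<'E'
from h import *
p,r,s=pose();print(inseat(p),inseat(S+s['contact_force']),r.inv().apply(SN))
E
```

```text
time: 12.07
tool_pos: [0.475, -0.167, 0.1178]
tool_rot: [-0.135, 0.699, -0.69, 0.134]
contact_force: [-5.1, 0.5, 3.6]
gripper_width: 0.159
[ 0.023  -0.0004  0.0369] [-3.3284  0.4956  5.2446] [-0.0003  0.0004 -1.    ]
```

Contact felt (about 9 N net on the normal). Release.

```bash
python3 -m pendant '{"linear":[[0,0,0],[0,0,0],[0,0,0],[0,0,0],[0,0,0],[0,0,0],[0,0,0],[0,0,0],[0,0,0],[0,0,0]],"rotation":[[0,0,0],[0,0,0],[0,0,0],[0,0,0],[0,0,0],[0,0,0],[0,0,0],[0,0,0],[0,0,0],[0,0,0]],"grip":[0,0,0,0,0,0,0,0,0,0]}'; python3 -m pendant '{"linear":[[0,0,-0.5],[0,0,-1.5],[0,0,-3],[0,0,-5],[0,0,-7],[0,0,-9],[0,0,-11],[0,0,-12],[0,0,-12],[0,0,-12]],"rotation":[[0,0,0],[0,0,0],[0,0,0],[0,0,0],[0,0,0],[0,0,0],[0,0,0],[0,0,0],[0,0,0],[0,0,0]],"grip":[0,0,0,0,0,0,0,0,0,0]}'; python3 - <<'E'
from h import *
import pickle
p,r,s=pose(); c=manip.calibration('wrist'); print(inseat(p))
f=manip.grab_frame('wrist'); cv2.imwrite('pics/w6.png',f[:,:,::-1]); pickle.dump((c,p,r),open('w6.pkl','wb'))
b,k=blobs(f.copy(),'blue',(0,0,640,400),60)
for cn,rc in b: print(rc,[inseat(q) for q in onplane(c,cv2.boxPoints(rc),S+SN*.046,SN)])
E
```

```text
time: 12.9
tool_pos: [0.4748, -0.1668, 0.1171]
tool_rot: [-0.135, 0.699, -0.69, 0.134]
contact_force: [0.3, 0.4, 0.1]
gripper_width: 1.002
time: 13.73
tool_pos: [0.43, -0.1675, 0.229]
tool_rot: [-0.135, 0.699, -0.69, 0.135]
contact_force: [-0.1, 0.0, -1.3]
gripper_width: 1.0
[ 0.0229 -0.0004  0.1568]
((325.0, 225.5), (71.0, 18.0), 90.0) [array([0.0354, 0.0073, 0.046 ]), array([ 0.0355, -0.0054,  0.046 ]), array([-0.0204, -0.0061,  0.046 ]), array([-0.0205,  0.0074,  0.046 ])]
```

View pics/w6.png

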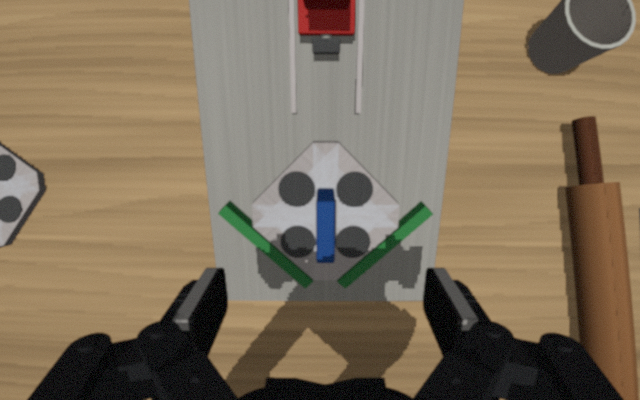

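Wrist view after release: die near the V at (326,210), its upper end at (326,141), fences at both sides; I'll check the remaining gap at higher zoom and numerically.

```bash
python3 - <<'E'
from h import *
import pickle
c,p,r=pickle.load(open('w6.pkl','rb'))
for h,uv in((.010,[(313,141),(339,141),(254,208),(398,208)]),(.014,[(229,203),(423,203),(312,281),(340,281)]),(.046,[(326,262),(326,204)]),(0,[(217,300),(435,300)])):
    print(h,[inseat(q)[:2] for q in onplane(c,uv,S+SN*h,SN)])
im=cv2.imread('pics/w6.png')[125:305,205:445]; cv2.imwrite('pics/w6c.png',cv2.resize(np.clip(im*1.5,0,255).astype(np.uint8),None,fx=3.3,fy=3.3,interpolation=2))
E
```

```text
0.01 [array([0.0642, 0.0104]), array([ 0.0643, -0.0097]), array([0.0088, 0.0594]), array([ 0.0094, -0.0595])]
0.014 [array([0.0144, 0.0787]), array([ 0.0153, -0.0787]), array([-0.0576,  0.0118]), array([-0.0574, -0.0127])]
0.046 [array([-0.0213, -0.0001]), array([0.0251, 0.0002])]
0 [array([-0.0878,  0.1027]), array([-0.0867, -0.1041])]
```

View pics/w6c.png

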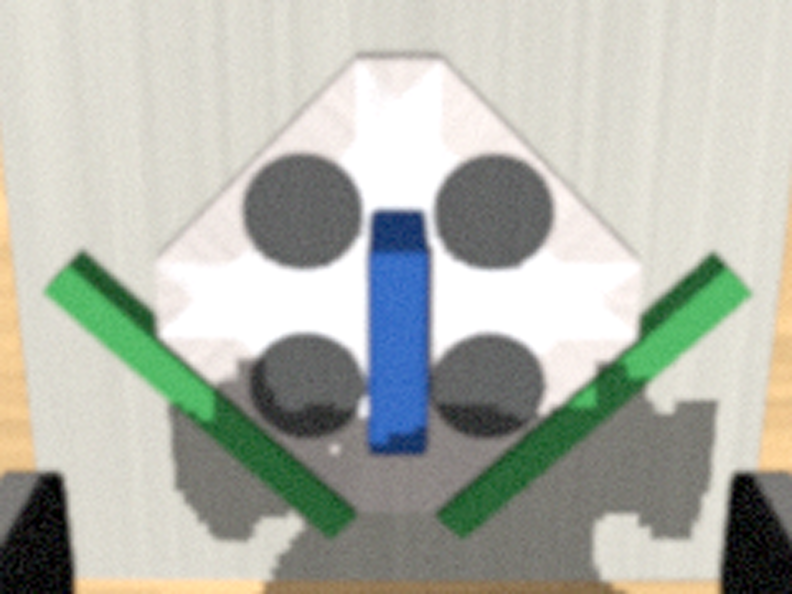

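The die touches both fences symmetrically, with no visible gap. My seat estimate looks about 3 mm low (the slab edge gives the same shift). Next I'll locate the clamp and the dark bar behind it.

```bash
sed -i 's/S=np.array(\[.4675,-.1667,.075\])/S=np.array([.4700,-.1667,.0755])/' h.py; python3 - <<'E'
from h import *
import pickle
c=pickle.load(open('w1.pkl','rb'))
f=lambda uv,h:[inseat(q)[:2] for q in onplane(c,uv,S+SN*h,SN)]
print('bar h0/.02/.04 front,back',[f([(280,27),(356,27),(318,8)],h) for h in(0,.02,.04)])
print('tab top edge back/front @54',f([(319,38),(319,52)],.054),'foot front bottom @0,@14',f([(319,85)],0),f([(319,83)],.014),'screw',f([(319,96)],.006))
im=cv2.imread('pics/w1.png')[0:110,270:370]
s=cv2.imread('pics/scene0.png')[210:270,270:340]
o=np.zeros((550,1000,3),np.uint8)+0; a=cv2.resize(im,None,fx=5,fy=5,interpolation=2); b=cv2.resize(s,None,fx=4.2,fy=4.2,interpolation=2)
o=np.zeros((550,800,3),np.uint8); o[:,:500]=a; o[:b.shape[0],500:500+b.shape[1]]=b[:,:300]; cv2.imwrite('pics/clamp.png',np.clip(o*1.4,0,255).astype(np.uint8))
delta(at(.1,0,.16),tgt(-SY,-SN)); print(inseat(pose()[0]))
E
```

```text
bar h0/.02/.04 front,back [[array([0.1801, 0.0316]), array([ 0.1792, -0.0304]), array([0.1937, 0.0003])], [array([0.1849, 0.0292]), array([ 0.1841, -0.0287]), array([ 0.1977, -0.    ])], [array([0.1898, 0.0268]), array([ 0.189, -0.027]), array([ 0.2016, -0.0004])]]
tab top edge back/front @54 [array([ 0.1856, -0.0008]), array([ 0.1763, -0.0006])] foot front bottom @0,@14 [array([0.1305, 0.0009])] [array([0.138 , 0.0006])] screw [array([0.1227, 0.001 ])]
linear cm [ 0.0238 -8.0341 -0.3881] rot deg [0.0807 0.0581 0.2167]
[ 0.0197 -0.0001  0.1562]
```

View pics/clamp.png

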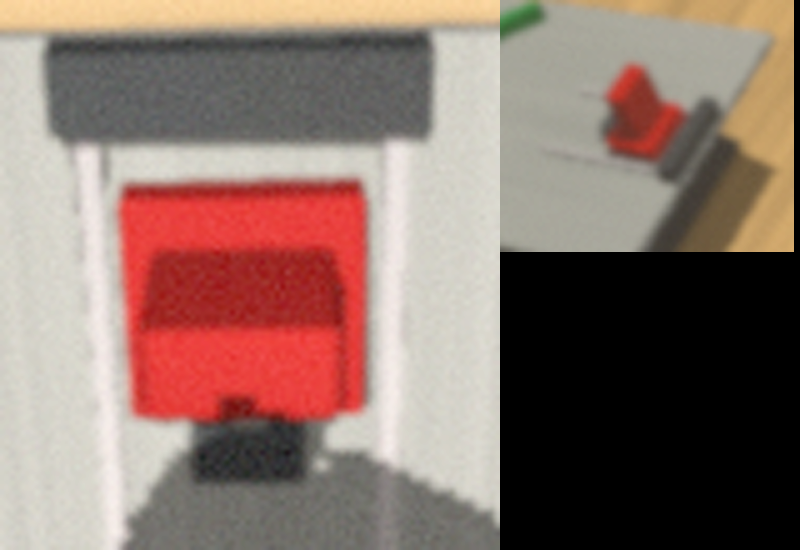

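Clamp picture: tab top at rows 65–82 of w1 (about 162 mm up-slope), dark bar behind the foot starting near 182 mm and low. I'll come down behind the tab with shut fingers, tips about 30 mm above the slope.

```bash
python3 -m pendant '{"linear":[[0,-2.5,0],[0,-5,0],[0,-8,0],[0,-11,0],[0,-14,0.5],[0,-16.5,1],[0,-18.3,2],[0,-18.5,3],[0,-18.5,4],[0,-18.5,4]],"rotation":[[0,0,0.2],[0,0,0.2],[0,0,0.2],[0,0,0.2],[0,0,0.2],[0,0,0.2],[0,0,0.2],[0,0,0.2],[0,0,0.2],[0,0,0.2]],"grip":[1,1,1,1,1,1,1,1,1,1]}'; python3 - <<'E'
from h import *
import pickle
delta(at(.202,0,.052),tgt(-SY,-SN)); p,r,s=pose(); print(inseat(p)); c=manip.calibration('wrist')
f=manip.grab_frame('wrist'); cv2.imwrite('pics/w7.png',f[:,:,::-1]); pickle.dump((c,p,r),open('w7.pkl','wb'))
E
```

```text
time: 14.62
tool_pos: [0.6147, -0.1639, 0.2548]
tool_rot: [-0.134, 0.698, -0.691, 0.13]
contact_force: [-1.2, 0.5, -1.2]
gripper_width: 0.001
linear cm [ 0.1808 -0.1186  5.9976] rot deg [ 0.4917  0.2335 -0.0084]
[0.2013 0.0016 0.112 ]
```

View pics/w7.png

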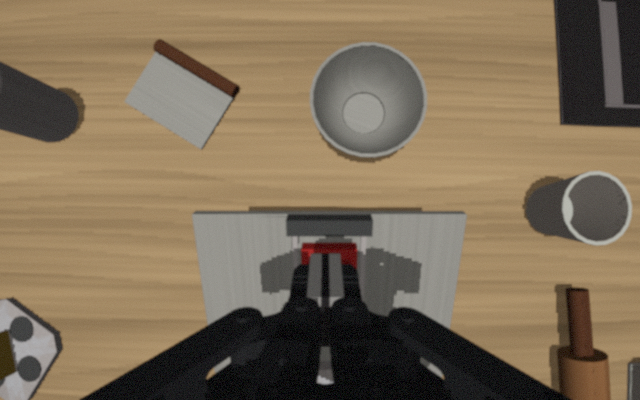

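```bash
python3 - <<'E'
from h import *
import pickle
c,p,r=pickle.load(open('w7.pkl','rb'))
f=lambda uv,h:np.array([inseat(q)[:2] for q in onplane(c,uv,S+SN*h,SN)])
print('foot rear',f([(315,243)],.014),'bar front/back top',[f([(330,235),(330,215)],h) for h in(0,.015,.025)],'tips',f([(326,253)],.09),'slab end',f([(230,212)],0),'row265@.054',f([(306,265)],.054))
E
```

```text
foot rear [[0.1781 0.0103]] bar front/back top [array([[ 0.1778, -0.0003],
       [ 0.1936, -0.0002]]), array([[ 0.1847, -0.0001],
       [ 0.1995, -0.    ]]), array([[ 0.1893, -0.    ],
       [ 0.2035,  0.0001]])] tips [[0.2101 0.0026]] slab end [[0.1957 0.0722]] row265@.054 [[0.1833 0.0143]]
```

```bash
python3 -m pendant '{"linear":[[0.1,0,0.8],[0.2,0,1.8],[0.2,0,2.8],[0.2,0,3.8],[0.2,0,4.6],[0.2,0,5.2],[0.2,0,5.7],[0.2,0,6.1],[0.2,0,6.2],[0.2,0,6.2]],"rotation":[[0.2,0.1,0],[0.5,0.2,0],[0.5,0.2,0],[0.5,0.2,0],[0.5,0.2,0],[0.5,0.2,0],[0.5,0.2,0],[0.5,0.2,0],[0.5,0.2,0],[0.5,0.2,0]],"grip":[1,1,1,1,1,1,1,1,1,1]}'; cat >> h.py <<'E'
def rep():
    p,r,s=pose(); print('tcp',inseat(p)*1000,'F seat',inseat(S+s['contact_force']),'t',s['time'],'n',r.inv().apply(SN))
E
python3 -c "
from h import *
rep()"; python3 -m pendant '{"linear":[[0,0,0],[0,0.1,0],[0,0.2,0],[0,0.4,0],[0,0.6,0],[0,0.8,0],[0,1.0,0],[0,1.2,0],[0,1.4,0],[0,1.4,0]],"rotation":[[0,0,0],[0,0,0],[0,0,0],[0,0,0],[0,0,0],[0,0,0],[0,0,0],[0,0,0],[0,0,0],[0,0,0]],"grip":[1,1,1,1,1,1,1,1,1,1]}';python3 -c "
from h import *
rep()"
```

```text
time: 15.5
tool_pos: [0.6397, -0.1665, 0.2027]
tool_rot: [-0.137, 0.697, -0.691, 0.138]
contact_force: [-0.3, -0.3, 0.9]
gripper_width: -0.002
tcp [205.0174  -1.3113  54.3724] F seat [ 0.0616 -0.3034  0.9217] t 15.5 n [ 0.0026 -0.0077 -1.    ]
time: 16.33
tool_pos: [0.6263, -0.1667, 0.1972]
tool_rot: [-0.137, 0.697, -0.691, 0.138]
contact_force: [-0.6, -0.5, 0.3]
gripper_width: 0.003
tcp [190.4862  -1.3265  54.3244] F seat [-0.4477 -0.5257  0.4931] t 16.3333 n [ 0.0026 -0.0074 -1.    ]
```

```bash
python3 -m pendant '{"linear":[[0.1,0,0.3],[0.1,0,0.5],[0.1,0.2,0.5],[0.1,0.5,0.5],[0.1,0.8,0.5],[0.1,1.2,0.5],[0.1,1.6,0.5],[0.1,2,0.5],[0.1,2.4,0.5],[0.1,2.8,0.5]],"rotation":[[0,0,0],[0,0,0],[0,0,0],[0,0,0],[0,0,0],[0,0,0],[0,0,0],[0,0,0],[0,0,0],[0,0,0]],"grip":[1,1,1,1,1,1,1,1,1,1]}';python3 -c "
from h import *
rep()"
```

```text
time: 17.17
tool_pos: [0.6027, -0.168, 0.1825]
tool_rot: [-0.138, 0.697, -0.69, 0.138]
contact_force: [3.8, 0.6, -0.5]
gripper_width: -0.001
tcp [163.0513  -2.4161  49.4806] F seat [ 3.3643  0.6081 -1.8635] t 17.1667 n [ 0.0029 -0.0089 -1.    ]
```

```bash
python3 -m pendant '{"linear":[[0,0.4,0],[0,0.8,0],[0,1.2,0],[0,1.6,0],[0,2,0],[0,2.4,0],[0,2.8,0],[0,3.1,0],[0,3.3,0],[0,3.4,0]],"rotation":[[0,0,0],[0,0,0],[0,0,0],[0,0,0],[0,0,0],[0,0,0],[0,0,0],[0,0,0],[0,0,0],[0,0,0]],"grip":[1,1,1,1,1,1,1,1,1,1]}';python3 - <<'E'
from h import *
import pickle
rep(); f=manip.grab_frame('top'); g=manip.grab_frame('scene')
o=np.hstack([cv2.resize(x,(400,400),interpolation=2) for x in(f[160:270,330:440],g[190:300,220:330])]); cv2.imwrite('pics/ts8.png',np.clip(o[:,:,::-1]*1.4,0,255).astype(np.uint8))
E
```

```text
time: 18.0
tool_pos: [0.5711, -0.1684, 0.1694]
tool_rot: [-0.137, 0.697, -0.691, 0.138]
contact_force: [2.5, 1.2, 2.7]
gripper_width: 0.003
tcp [128.9128  -2.5337  49.186 ] F seat [3.3658 1.1935 1.5557] t 18.0 n [ 0.0031 -0.0081 -1.    ]
```

View pics/ts8.png

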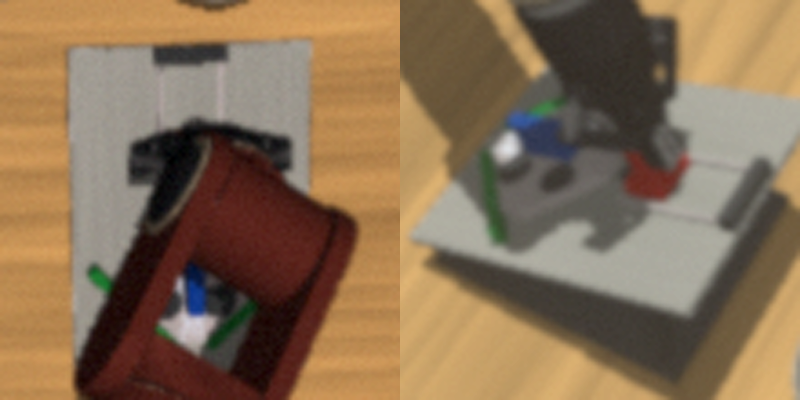

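Die still in the V, clamp about 10 mm short of it. Feel forward in 1 mm calls, stopping when the force exceeds 6.5 N.

```bash
cat > chk.py <<'E'
from h import *
import sys
rep(); f=inseat(S+pose()[2]['contact_force'])[0]; sys.exit(f>6.5)
E
Z='"rotation":[[0,0,0],[0,0,0],[0,0,0],[0,0,0],[0,0,0],[0,0,0],[0,0,0],[0,0,0],[0,0,0],[0,0,0]],"grip":[1,1,1,1,1,1,1,1,1,1]'
python3 -m pendant '{"linear":[[0,0.06,0],[0,0.12,0],[0,0.18,0],[0,0.24,0],[0,0.3,0],[0,0.35,0],[0,0.4,0],[0,0.4,0],[0,0.4,0],[0,0.4,0]],"rotation":[[0,0,0],[0,0,0],[0,0,0],[0,0,0],[0,0,0],[0,0,0],[0,0,0],[0,0,0],[0,0,0],[0,0,0]],"grip":[1,1,1,1,1,1,1,1,1,1]}' >/dev/null && python3 chk.py && 
python3 -m pendant '{"linear":[[0,0.02,0],[0,0.03,0],[0,0.04,0],[0,0.05,0],[0,0.06,0],[0,0.07,0],[0,0.08,0],[0,0.09,0],[0,0.1,0],[0,0.1,0]],"rotation":[[0,0,0],[0,0,0],[0,0,0],[0,0,0],[0,0,0],[0,0,0],[0,0,0],[0,0,0],[0,0,0],[0,0,0]],"grip":[1,1,1,1,1,1,1,1,1,1]}' >/dev/null && python3 chk.py && 
python3 -m pendant '{"linear":[[0,0.02,0],[0,0.03,0],[0,0.04,0],[0,0.05,0],[0,0.06,0],[0,0.07,0],[0,0.08,0],[0,0.09,0],[0,0.1,0],[0,0.1,0]],"rotation":[[0,0,0],[0,0,0],[0,0,0],[0,0,0],[0,0,0],[0,0,0],[0,0,0],[0,0,0],[0,0,0],[0,0,0]],"grip":[1,1,1,1,1,1,1,1,1,1]}' >/dev/null && python3 chk.py && 
python3 -m pendant '{"linear":[[0,0.02,0],[0,0.03,0],[0,0.04,0],[0,0.05,0],[0,0.06,0],[0,0.07,0],[0,0.08,0],[0,0.09,0],[0,0.1,0],[0,0.1,0]],"rotation":[[0,0,0],[0,0,0],[0,0,0],[0,0,0],[0,0,0],[0,0,0],[0,0,0],[0,0,0],[0,0,0],[0,0,0]],"grip":[1,1,1,1,1,1,1,1,1,1]}' >/dev/null && python3 chk.py && 
python3 -m pendant '{"linear":[[0,0.02,0],[0,0.03,0],[0,0.04,0],[0,0.05,0],[0,0.06,0],[0,0.07,0],[0,0.08,0],[0,0.09,0],[0,0.1,0],[0,0.1,0]],"rotation":[[0,0,0],[0,0,0],[0,0,0],[0,0,0],[0,0,0],[0,0,0],[0,0,0],[0,0,0],[0,0,0],[0,0,0]],"grip":[1,1,1,1,1,1,1,1,1,1]}' >/dev/null && python3 chk.py
```

```text
tcp [124.993   -2.5062  48.9878] F seat [ 2.3155 -1.3981  1.4002] t 18.9333 n [ 0.003  -0.0077 -1.    ]False
```

```bash
sed -i 's/sys.exit(f>6.5)/sys.exit(int(f>6.5))/' chk.py
python3 -m pendant '{"linear":[[0,0.02,0],[0,0.03,0],[0,0.04,0],[0,0.05,0],[0,0.06,0],[0,0.07,0],[0,0.08,0],[0,0.09,0],[0,0.1,0],[0,0.1,0]],"rotation":[[0,0,0],[0,0,0],[0,0,0],[0,0,0],[0,0,0],[0,0,0],[0,0,0],[0,0,0],[0,0,0],[0,0,0]],"grip":[1,1,1,1,1,1,1,1,1,1]}' >/dev/null && python3 chk.py && 
python3 -m pendant '{"linear":[[0,0.02,0],[0,0.03,0],[0,0.04,0],[0,0.05,0],[0,0.06,0],[0,0.07,0],[0,0.08,0],[0,0.09,0],[0,0.1,0],[0,0.1,0]],"rotation":[[0,0,0],[0,0,0],[0,0,0],[0,0,0],[0,0,0],[0,0,0],[0,0,0],[0,0,0],[0,0,0],[0,0,0]],"grip":[1,1,1,1,1,1,1,1,1,1]}' >/dev/null && python3 chk.py && 
python3 -m pendant '{"linear":[[0,0.02,0],[0,0.03,0],[0,0.04,0],[0,0.05,0],[0,0.06,0],[0,0.07,0],[0,0.08,0],[0,0.09,0],[0,0.1,0],[0,0.1,0]],"rotation":[[0,0,0],[0,0,0],[0,0,0],[0,0,0],[0,0,0],[0,0,0],[0,0,0],[0,0,0],[0,0,0],[0,0,0]],"grip":[1,1,1,1,1,1,1,1,1,1]}' >/dev/null && python3 chk.py && 
python3 -m pendant '{"linear":[[0,0.02,0],[0,0.03,0],[0,0.04,0],[0,0.05,0],[0,0.06,0],[0,0.07,0],[0,0.08,0],[0,0.09,0],[0,0.1,0],[0,0.1,0]],"rotation":[[0,0,0],[0,0,0],[0,0,0],[0,0,0],[0,0,0],[0,0,0],[0,0,0],[0,0,0],[0,0,0],[0,0,0]],"grip":[1,1,1,1,1,1,1,1,1,1]}' >/dev/null && python3 chk.py && 
python3 -m pendant '{"linear":[[0,0.02,0],[0,0.03,0],[0,0.04,0],[0,0.05,0],[0,0.06,0],[0,0.07,0],[0,0.08,0],[0,0.09,0],[0,0.1,0],[0,0.1,0]],"rotation":[[0,0,0],[0,0,0],[0,0,0],[0,0,0],[0,0,0],[0,0,0],[0,0,0],[0,0,0],[0,0,0],[0,0,0]],"grip":[1,1,1,1,1,1,1,1,1,1]}' >/dev/null && python3 chk.py
```

```text
tcp [124.0527  -2.4789  48.9868] F seat [ 3.4645 -0.7254  0.9255] t 19.7667 n [ 0.0029 -0.0079 -1.    ]
tcp [123.0541  -2.4416  48.9546] F seat [ 1.9908 -1.4561  1.8988] t 20.6 n [ 0.0028 -0.0079 -1.    ]
tcp [122.0212  -2.4039  48.9342] F seat [ 2.3834 -2.0569  1.4084] t 21.4333 n [ 0.0027 -0.0078 -1.    ]
tcp [121.052   -2.4317  48.9547] F seat [ 2.4268 -0.8361  1.1545] t 22.2667 n [ 0.0028 -0.0079 -1.    ]
tcp [120.0547  -2.4252  48.9521] F seat [ 1.924  -1.7293  1.9415] t 23.1 n [ 0.0028 -0.0079 -1.    ]
```

```bash
python3 -m pendant '{"linear":[[0,0.02,0],[0,0.03,0],[0,0.04,0],[0,0.05,0],[0,0.06,0],[0,0.07,0],[0,0.08,0],[0,0.09,0],[0,0.1,0],[0,0.1,0]],"rotation":[[0,0,0],[0,0,0],[0,0,0],[0,0,0],[0,0,0],[0,0,0],[0,0,0],[0,0,0],[0,0,0],[0,0,0]],"grip":[1,1,1,1,1,1,1,1,1,1]}' >/dev/null && python3 chk.py && 
python3 -m pendant '{"linear":[[0,0.02,0],[0,0.03,0],[0,0.04,0],[0,0.05,0],[0,0.06,0],[0,0.07,0],[0,0.08,0],[0,0.09,0],[0,0.1,0],[0,0.1,0]],"rotation":[[0,0,0],[0,0,0],[0,0,0],[0,0,0],[0,0,0],[0,0,0],[0,0,0],[0,0,0],[0,0,0],[0,0,0]],"grip":[1,1,1,1,1,1,1,1,1,1]}' >/dev/null && python3 chk.py && 
python3 -m pendant '{"linear":[[0,0.02,0],[0,0.03,0],[0,0.04,0],[0,0.05,0],[0,0.06,0],[0,0.07,0],[0,0.08,0],[0,0.09,0],[0,0.1,0],[0,0.1,0]],"rotation":[[0,0,0],[0,0,0],[0,0,0],[0,0,0],[0,0,0],[0,0,0],[0,0,0],[0,0,0],[0,0,0],[0,0,0]],"grip":[1,1,1,1,1,1,1,1,1,1]}' >/dev/null && python3 chk.py && 
python3 -m pendant '{"linear":[[0,0.02,0],[0,0.03,0],[0,0.04,0],[0,0.05,0],[0,0.06,0],[0,0.07,0],[0,0.08,0],[0,0.09,0],[0,0.1,0],[0,0.1,0]],"rotation":[[0,0,0],[0,0,0],[0,0,0],[0,0,0],[0,0,0],[0,0,0],[0,0,0],[0,0,0],[0,0,0],[0,0,0]],"grip":[1,1,1,1,1,1,1,1,1,1]}' >/dev/null && python3 chk.py && 
python3 -m pendant '{"linear":[[0,0.02,0],[0,0.03,0],[0,0.04,0],[0,0.05,0],[0,0.06,0],[0,0.07,0],[0,0.08,0],[0,0.09,0],[0,0.1,0],[0,0.1,0]],"rotation":[[0,0,0],[0,0,0],[0,0,0],[0,0,0],[0,0,0],[0,0,0],[0,0,0],[0,0,0],[0,0,0],[0,0,0]],"grip":[1,1,1,1,1,1,1,1,1,1]}' >/dev/null && python3 chk.py
```

```text
tcp [119.0773  -2.4296  48.9569] F seat [ 2.6922 -0.42    1.9845] t 23.9333 n [ 0.0028 -0.0079 -1.    ]
tcp [118.073   -2.4403  48.9508] F seat [ 2.859  -1.7685  1.8933] t 24.7667 n [ 0.0028 -0.0079 -1.    ]
tcp [117.0486  -2.4156  48.9142] F seat [ 2.329  -0.7834  2.0244] t 25.6 n [ 0.0028 -0.0079 -1.    ]
tcp [116.0492  -2.4426  48.9088] F seat [ 3.0988 -0.8011  1.6887] t 26.4333 n [ 0.0028 -0.0079 -1.    ]
tcp [115.0291  -2.4378  48.8943] F seat [ 2.0341 -0.9868  2.2614] t 27.2667 n [ 0.0028 -0.0078 -1.    ]
```

```bash
python3 -m pendant '{"linear":[[0,0.02,0],[0,0.03,0],[0,0.04,0],[0,0.05,0],[0,0.06,0],[0,0.07,0],[0,0.08,0],[0,0.09,0],[0,0.1,0],[0,0.1,0]],"rotation":[[0,0,0],[0,0,0],[0,0,0],[0,0,0],[0,0,0],[0,0,0],[0,0,0],[0,0,0],[0,0,0],[0,0,0]],"grip":[1,1,1,1,1,1,1,1,1,1]}' >/dev/null && python3 chk.py && 
python3 -m pendant '{"linear":[[0,0.02,0],[0,0.03,0],[0,0.04,0],[0,0.05,0],[0,0.06,0],[0,0.07,0],[0,0.08,0],[0,0.09,0],[0,0.1,0],[0,0.1,0]],"rotation":[[0,0,0],[0,0,0],[0,0,0],[0,0,0],[0,0,0],[0,0,0],[0,0,0],[0,0,0],[0,0,0],[0,0,0]],"grip":[1,1,1,1,1,1,1,1,1,1]}' >/dev/null && python3 chk.py && 
python3 -m pendant '{"linear":[[0,0.02,0],[0,0.03,0],[0,0.04,0],[0,0.05,0],[0,0.06,0],[0,0.07,0],[0,0.08,0],[0,0.09,0],[0,0.1,0],[0,0.1,0]],"rotation":[[0,0,0],[0,0,0],[0,0,0],[0,0,0],[0,0,0],[0,0,0],[0,0,0],[0,0,0],[0,0,0],[0,0,0]],"grip":[1,1,1,1,1,1,1,1,1,1]}' >/dev/null && python3 chk.py && 
python3 -m pendant '{"linear":[[0,0.02,0],[0,0.03,0],[0,0.04,0],[0,0.05,0],[0,0.06,0],[0,0.07,0],[0,0.08,0],[0,0.09,0],[0,0.1,0],[0,0.1,0]],"rotation":[[0,0,0],[0,0,0],[0,0,0],[0,0,0],[0,0,0],[0,0,0],[0,0,0],[0,0,0],[0,0,0],[0,0,0]],"grip":[1,1,1,1,1,1,1,1,1,1]}' >/dev/null && python3 chk.py && 
python3 -m pendant '{"linear":[[0,0.02,0],[0,0.03,0],[0,0.04,0],[0,0.05,0],[0,0.06,0],[0,0.07,0],[0,0.08,0],[0,0.09,0],[0,0.1,0],[0,0.1,0]],"rotation":[[0,0,0],[0,0,0],[0,0,0],[0,0,0],[0,0,0],[0,0,0],[0,0,0],[0,0,0],[0,0,0],[0,0,0]],"grip":[1,1,1,1,1,1,1,1,1,1]}' >/dev/null && python3 chk.py
```

```text
tcp [114.0355  -2.4299  48.8819] F seat [ 3.3478 -1.454   2.0856] t 28.1 n [ 0.0028 -0.0078 -1.    ]
tcp [113.0247  -2.435   48.8705] F seat [ 3.3862 -0.608   1.9661] t 28.9333 n [ 0.0028 -0.0078 -1.    ]
tcp [112.5398  -2.4688  49.0021] F seat [ 6.3711 -0.2234 -0.813 ] t 29.7667 n [ 0.003  -0.0091 -1.    ]
tcp [112.4351  -2.4744  49.0968] F seat [ 8.7768 -0.0464 -3.5727] t 30.6 n [ 0.0032 -0.0115 -0.9999]
```

Die felt at TCP 112.5 mm. Clamp force is about 6 N now (8.8 N minus 3 N of friction). Add 1.5 mm and hold.

```bash
python3 -m pendant '{"linear":[[0,0.04,0],[0,0.08,0],[0,0.12,0],[0,0.15,0],[0,0.15,0],[0,0.15,0],[0,0.15,0],[0,0.15,0],[0,0.15,0],[0,0.15,0]],"rotation":[[0,0,0],[0,0,0],[0,0,0],[0,0,0],[0,0,0],[0,0,0],[0,0,0],[0,0,0],[0,0,0],[0,0,0]],"grip":[1,1,1,1,1,1,1,1,1,1]}' >/dev/null; python3 chk.py
```

```text
tcp [112.2742  -2.4688  49.2304] F seat [13.8276 -0.5989 -8.325 ] t 31.4333 n [ 0.0036 -0.015  -0.9999]
```

```bash
python3 -m pendant '{"linear":[[0,0,0],[0,0,0],[0,0,0],[0,0,0],[0,0,0],[0,0,0],[0,0,0],[0,0,0],[0,0,0],[0,0,0]],"rotation":[[0,0,0],[0,0,0],[0,0,0],[0,0,0],[0,0,0],[0,0,0],[0,0,0],[0,0,0],[0,0,0],[0,0,0]],"grip":[1,1,1,1,1,1,1,1,1,1]}' >/dev/null; python3 chk.py
python3 -m pendant '{"linear":[[0,0,0],[0,0,0],[0,0,0],[0,0,0],[0,-0.1,0],[0,-0.2,0],[0,-0.3,0],[0,-0.5,0],[0,-1,0],[0,-1.5,0]],"rotation":[[0,0,0],[0,0,0],[0,0,0],[0,0,0],[0,0,0],[0,0,0],[0,0,0],[0,0,0],[0,0,0],[0,0,0]],"grip":[1,1,1,1,1,1,1,1,1,1]}' >/dev/null; python3 chk.py
```

```text
tcp [112.2676  -2.4794  49.2215] F seat [13.1006 -0.0179 -7.6465] t 32.2667 n [ 0.0036 -0.0149 -0.9999]
tcp [123.2661  -1.984   47.9593] F seat [-0.0712 -0.5506  1.0052] t 33.1 n [ 0.0015 -0.0047 -1.    ]
```

```bash
python3 -m pendant '{"linear":[[-0.1,-0.3,-1],[-0.2,-0.3,-3],[-0.2,-0.3,-6],[-0.2,0,-9],[-0.2,2,-10.8],[-0.2,4.5,-10.8],[-0.2,7,-10.8],[-0.2,9,-10.8],[-0.2,10,-10.8],[-0.2,10,-10.8]],"rotation":[[0,0,0],[0,0,0],[0,0,0],[0,0,0],[0,0,0],[0,0,0],[0,0,0],[0,0,0],[0,0,0],[0,0,0]],"grip":[1,1,1,1,1,1,1,1,1,1]}' >/dev/null; python3 chk.py
python3 - <<'E'
from h import *
import pickle
def meas(img,c,tag):
    b,k=blobs(img,'blue',(0,0,640,400),60); rc=max(b,key=lambda t:cv2.contourArea(t[0]))[1]
    rx=np.array([inseat(q) for q in onplane(c,cv2.boxPoints(rc),S+SN*.046,SN)])
    rb,_=blobs(img,'red',(260,0,400,200),60); rr=max(rb,key=lambda t:cv2.contourArea(t[0]))[0].reshape(-1,2)
    low=rr[rr[:,1].argmax()]
    g=[inseat(onplane(c,[t[1][0]],S+SN*.014,SN)[0])[:2] for t in blobs(img,'green',(0,0,640,400),60)[0]]
    print(tag,'rib x',rx[:,0].min(),rx[:,0].max(),'y',rx[:,1].mean(),'red front @0',inseat(onplane(c,[low],S,SN)[0])[:2],'green',g)
c,p,r=pickle.load(open('w6.pkl','rb')); meas(cv2.imread('pics/w6.png')[:,:,::-1].copy(),c,'w6')
c=manip.calibration('wrist'); f=manip.grab_frame('wrist'); cv2.imwrite('pics/w9.png',f[:,:,::-1]); meas(f.copy(),c,'w9')
g=cv2.cvtColor(f,cv2.COLOR_RGB2GRAY); print(g[60:200:2,326])
print([ (h,inseat(onplane(c,[(326,h)],S+SN*.01,SN)[0])[0].round(4)) for h in range(100,180,10)])
E
```

```text
tcp [ 22.1129  -0.0001 155.9304] F seat [ 1.2389  0.3284 -0.0018] t 33.9333 n [ 0.0028 -0.0069 -1.    ]
w6 rib x -0.023231592709867695 0.03284769160547183 y 0.0008202171233493876 red front @0 [0.1401 0.02  ] green [array([-0.0256, -0.0485]), array([-0.0255,  0.05  ])]
w9 rib x -0.013204377018524449 0.033450771589068076 y -4.827968223189774e-05 red front @0 [ 0.0726 -0.0078] green [array([-0.0192,  0.0554]), array([-0.0193, -0.0541])]
[143 143 143 142 145 145 144 144 146 140 107  84  79  80  80  70  80  82
  82  82  79  82  80  82  77  76  52  34  44  39  45  38  41  67  80 124
 129  80  68  70  69  63  67 120 157 160 166 162 166 172 178 177 181 181
 180 179 177 178 179 180 177 177 176 178 177 161  75  22  34  36]
[(100, np.float64(0.0952)), (110, np.float64(0.0879)), (120, np.float64(0.0805)), (130, np.float64(0.0729)), (140, np.float64(0.0653)), (150, np.float64(0.0575)), (160, np.float64(0.0496)), (170, np.float64(0.0416))]
```

```bash
python3 -c "
from h import *
rep(); print(manip.job_done())"
```

```text
tcp [ 23.5346  -0.278  156.4548] F seat [0.6394 0.5968 1.1617] t 33.9833 n [ 0.0034 -0.0085 -1.    ]
the job is handed in; nothing more can be done
None
```

The blue-gripped die is home in the V corner with the red clamp left against it. I handed the job in at about 34 s; it reports no verdict.

**What I did:**
- **Lowering:** I lowered the die squarely onto the slope about 22 mm uphill of home. Contact came gently, at about 9 N, before I let go.
- **Sliding home:** It slid down by itself, and the wrist picture showed it touching both green fences with no visible gap.
- **Clamping:** I pushed the clamp down with shut fingers until I felt the die. I then held about 13–14 N at the wrist for a good second. Less the 3 N or so the clamp needs to move, that is about 10–11 N on the die. Then I backed off.

**Last checks:**
- **Die:** Its uphill end measured 61.4 mm from the seat point, against 61 mm nominal. The rib's uphill end had shifted only 0.6 mm since before clamping.
- **Clamp:** The screw head appears to meet the die edge in the pixel values.
- **Robot:** The wrist force is back to about zero, with the fingertips about 13 cm above the slope.

**What disagreed or was not checked:**
- **Seat point:** My first estimate was about 3 mm too far downhill. I corrected it from the slope's lower edge and the resting die, so the 61.4 mm figure is not fully independent.
- **Clamp contact:** It came about 6 mm later than I predicted from the pictures.
- **Clamp force after release:** This cannot be measured, so I am relying on the clamp staying where left.
- **Bystanders:** I did not re-measure them at the end. No unexpected force showed in any reading.

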